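Seat the agar dish, then hold the spreader ready over it

ROBOT

A 6-joint arm with a two-finger parallel gripper is mounted at the origin on the work surface. World frame = base frame: x ahead of the robot, y to its left, z up, the work surface at z = 0. Lengths are in m, angles in rad, forces in N, time in s.
With the tool pointing down it reaches from about 0.375 to 0.9 m from the base axis. Payload 3.1 kg.
Tool frame: the origin (TCP) lies at the very end of the fingers, on their centre line; the grasp point (between the pads) lies 19 mm behind it; x points along the fingers, z is the direction in which the jaws open and shut, and the axes are right-handed (so a half turn about x gives the same grasp; the last joint's range is limited). The gripper opens to 85 mm and grips with 20 to 120 N. Pads are 22 mm wide; open, the fingers measure 114 mm over their backs; the gripper's body (76 mm by 85 mm) begins 54 mm behind the grasp point. The pads swing forward as they close: fully open they stand 13 mm farther back than shut.
Start: joints at [-1.284, 0.527, 1.433, -0, 1.181, -0.178], TCP at [0.28, -0.559, 0.206] pointing down, gripper open.
Joint ranges: [-3.08, 3.08], [-0.75, 2.2], [0.22, 2.44], [-1.43, 4.57], [0, 2.65], [-2.85, 2.85]. Speed limits (rad/s): [2.79, 2.79, 3.14, 3.14, 3.14, 3.14].

INTERFACE

Orientations are given as a unit quaternion [x, y, z, w].
In Python, from station import manip, viewer, job gives the robot as it stands.
- The arm moves only by the tool move_arm, never from a script. Its argument "deltas" is one flat list of numbers, 7 for each row, row after row: the finger opening in mm, from 0 to 85.4, then the shift along the tool's x, y, z in mm, then the turn, a rotation vector about the tool's x, y, z in degrees. In form: [jaw, tx, ty, tz, rx, ry, rz, jaw, tx, ty, tz, rx, ry, rz, ...]. A call has 1 to 10 rows; each row shifts and turns the commanded pose from where the row before left it, along the tool's axes as they then stand; what a row does not reach is not made up. A row lasts 1/10 s, in which the tool goes at most 50 mm and 8.59 degrees, less where a joint would pass 70% of its speed; a pose out of reach is approached as far as the arm can. A call is refused whole if a number of a shift passes 50 or a number of a turn 8.59, either way. A call with a gripper value outside its range is refused whole. The fingers move at their own pace and stop on an object; "force" is the grip in N (left out, the last holds). Time passes only in rows, so rows that do not move let the fingers close. It gives the time, the measured TCP pose, the force and the opening at its end, in the units of the state.
- manip.sense(): the state, without advancing time (a new reading comes with each control period).
- viewer.snapshot(name): name is "scene" or "side" or "wrist"; returns a dict with "image" (480x640x3 uint8, red, green, blue), "depth" (480x640 float32, m along the optical axis (not along the pixel's ray), 0 where there is no reading), "fovy" (degrees; the focal length in pixels is half the picture's height over the tangent of half this angle, whatever the lens; pixels are square), "cx", "cy" (the principal point, pixels), "k1" (the pictures are not rectified: a ray, as slopes to the right and down, at radius r is drawn at 1 + k1 r^2 times it, then the intrinsics apply), "R" (3x3) and "t" (3): a world point X has camera coordinates R X + t. Camera axes: x right, y down, z forward; pixel columns grow to the right and rows downward; lengths in m; the calibration is good to about 2 mm. A picture is of the moment at which its call begins.
- job.sign_off(): hands the job in, once; it reports no verdict.
The state is a dict: "t": time; "q": joint angles; "qd": joint speeds; "tau": joint torques, N m; "tcp_pos": TCP position; "tool_rot": TCP orientation; "force": force on the tool from outside, world axes, zero at the start; "ft_torque": the same for the moment, N m; "finger_gap": opening from 0.0 (shut) to 1.0 (fully open).
Only numpy, scipy, OpenCV 4.12 (cv2) and the standard library are available. Lean on these libraries where they do the work, as an engineer would, in place of code of your own. Each camera call takes 0.05 s, during which the arm holds its last target.

TASK

Put the small agar dish into the rimmed seat of the spreading stand, lying flat on the seat with its lug in the gap of the rim, and let it go. Then draw the triangular spreader out of its holder and finish still holding it, tilted about 45 degrees with the handle uppermost and its bottom bar level, the bar centred about 3 cm above the agar. Never touch the dish with the spreader, leave the burner, bottle and lid where they are, and keep holding the spreader still in the air at the end.

Things in the scene. Friction and masses are not known exactly. Their poses are not given: they have to be found in the camera images.
- dish: Open round clear dish, 52 mm across, 16 high, amber agar inside, its top 8 above the underside; 20-42 g. A clear lug 7 wide, 6 high sticks out of the wall's foot along +x, to 40 mm from the axis. Starts flat on the bench. Origin: centre of the underside, z up. Grip it across the wall along its y, clear of the lug; when seated, its upper 11 mm stand above the rim.
- dish_lug (a point): Point on the lug, at underside level, 34 mm from the dish's axis along the dish's +x.
- stand: Fixed stand: dark round foot 120 mm across, black plate 100 across, its top (the seat floor) 25 mm above the bench. On it a bright steel rim 5 high, 4 thick, 57 inside diameter (2.5 clearance all round the dish) makes the seat; its one gap, 13 wide, on the stand's +x side takes the lug. Origin: centre of the foot on the bench, z up.
- stand_seat (a point): Centre of the seat floor, 25 mm above the bench; axes as the stand (x towards the gap).
- stand_notch (a point): Point on the seat plate in the middle of the rim's gap, 34 mm from the stand's axis along its +x; the seated lug point lies here.
- holder: Fixed white plastic block 40 mm (x) by 61 mm (y), its top 70 mm above the bench, on a foot 80 by 90 by 10 mm. An upright slot 8 mm (x) by 37 mm (y), floor 10 mm above the bench, open at the top. Origin: centre of the underside, z up.
- holder_mouth (a point): Centre of the slot's mouth, 70 mm above the bench.
- spreader: Steel spreader 165 mm long, 35-70 g, loose, upright in the slot (leans up to 4 deg). Bottom: bar 30 mm long, 5 thick along its y, base of an open wire triangle 32 high in the y-z plane; then a 5 mm shaft; then a black square handle 12 x 12 mm from 95 to 165 mm above the bar's underside. Origin: middle of the bar's underside; z towards the handle, y along the bar. Alike front and back.
- spreader_bar (a point): Middle of the underside of the spreader's bottom bar (the same as its origin).
- burner: Bystander, unlit: steel tube burner 140 mm high on a blue domed foot 80 mm across, loose. Origin: centre of the underside.
- media_bottle: Bystander: glass bottle 66 mm across and 120 mm high with a cap, loose. Origin: centre of the underside.
- dish_lid: Bystander: clear round lid 58 mm across and 7 mm high, lying on the bench, loose. Origin: centre of the underside.
Things that resemble listed ones, but are neither listed nor needed, are in the scene too. Of the things like the stand, leave any that is brown; of the rest the larger one is meant. Several things have the shape of the dish; the one meant has the colours described above.

How it is judged:
On the way, in this order (a step that is already met when the one before it is completed fails the run):
1. the dish lies flat in the seat with its lug in the gap, let go (horizontal distance between dish and stand_seat below 0.005 m and z of dish in the frame of stand_seat below 0.003 m and angle between dish's own z axis and vertical below 0.06 rad and horizontal distance between dish_lug and stand_notch below 0.008 m and contact force between dish and the fingers below 0.05 N), for 0.2 s.
2. the spreader is drawn clear out of its holder, held by the fingers (z of spreader_bar in the frame of holder_mouth above 0.005 m and contact force between spreader and the fingers above 0.3 N), for 0.2 s.
At the end, for the whole second after the job is handed in: Dish let go in the seat: centred to 5 mm, 3 mm of its floor, level to 3 deg, lug 8 mm from the gap point. Spreader still, held by fingers alone, shaft 33 to 57 deg from upright, handle up, bar level to 12 deg, 16 mm from the dish axis, 22 to 60 mm above the dish underside (all of step 1 and angle between spreader's own z axis and vertical between 0.58 and 1 rad and angle between spreader's own y axis and vertical between 1.36 and 1.78 rad and horizontal distance between spreader_bar and dish below 0.016 m and z of spreader_bar in the frame of dish between 0.022 and 0.06 m and contact force between spreader and the fingers above 0.3 N and contact force between spreader and dish below 0.05 N and contact force between spreader and stand below 0.05 N and contact force between spreader and holder below 0.05 N and linear speed of spreader below 0.03 m/s and linear speed of dish below 0.02 m/s); the arm keeps its last pose, push and grip.
It fails at once if the spreader touches the dish (contact force between spreader and dish above 0.3 N).
It fails at once if the burner is moved more than 25 mm (distance of burner from where it was at the start of the episode above 0.025 m).
It fails at once if the bottle is moved more than 25 mm (distance of media_bottle from where it was at the start of the episode above 0.025 m).
It fails at once if the lid is moved more than 25 mm (distance of dish_lid from where it was at the start of the episode above 0.025 m).
It also fails if it takes over 72 s, if anything falls off the work surface, if the arm or the gripper's body presses on something with over 40 N, if the wrist force passes 120 N, or if a joint passes its speed limit or range.

## Working session

There is one attempt and no reset: what is moved stays moved. The work goes in short steps, Python scripts to look and compute and a tool call to move; the robot and the scene stay as the last step left them, time stands still between calls to the robot, and variables do not carry over. Pictures are saved under pics/ and viewed, and the job is handed in when it is done.

Besides the shell and the picture viewer there is one more tool, called after "Call:" as name(argument=value, ...), one argument or row to a line, values as JSON. move_arm: Moves the arm, as the interface text tells. Its arguments: {"type":"object","properties":{"deltas":{"type":"array"},"force":{"type":"number"}},"required":["deltas"]}

```bash
ls; mkdir -p pics; cat > h.py <<'E'
import numpy as np, cv2, pickle
def snap(name, fn):
    from station import viewer
    s=viewer.snapshot(name)
    pickle.dump(s,open(f'pics/{fn}.pkl','wb'))
    cv2.imwrite(f'pics/{fn}.png',s['image'][:,:,::-1])
    return s
def load(fn): return pickle.load(open(f'pics/{fn}.pkl','rb'))
def K(s):
    f=240/np.tan(np.radians(s['fovy'])/2)
    return np.array([[f,0,s['cx']],[0,f,s['cy']],[0,0,1.]]), np.array([s['k1'],0,0,0,0.])
def rays(s,uv):
    k,d=K(s)
    n=cv2.undistortPoints(np.asarray(uv,float).reshape(-1,1,2),k,d).reshape(-1,2)
    D=np.c_[n,np.ones(len(n))]@np.array(s['R'])
    C=-np.array(s['R']).T@np.array(s['t'])
    return C,D
def onplane(s,uv,z):
    C,D=rays(s,uv); return C+D*((z-C[2])/D[:,2])[:,None]
def bydepth(s,uv):
    uv=np.asarray(uv,float).reshape(-1,2)
    C,D=rays(s,uv); i=np.round(uv).astype(int)
    return C+D*s['depth'][i[:,1],i[:,0]][:,None]
def proj(s,X):
    k,d=K(s); return cv2.projectPoints(np.asarray(X,float).reshape(-1,1,3),cv2.Rodrigues(np.array(s['R']))[0],np.array(s['t']),k,d)[0].reshape(-1,2)
E
python3 - <<'E'
from h import *
from station import manip
print(manip.sense())
for n in ['scene','side','wrist']:
    s=snap(n,n+'0'); print(n,s['fovy'],s['k1'],-np.array(s['R']).T@s['t'])
E
```

```text
pics
{'t': 0.0, 'q': array([-1.28448214e+00,  5.28456719e-01,  1.43387372e+00,  3.76799719e-06,
        1.18138189e+00, -1.78455678e-01]), 'qd': array([ 6.66845808e-04,  9.71529847e-05, -6.07883939e-04, -2.52740186e-03,
       -8.37738162e-04,  8.50586807e-04]), 'tau': array([ 1.62200358e-03, -4.42347443e+01, -1.78022987e+01, -9.33523552e-05,
        8.11901351e-03, -6.35569506e-06]), 'tcp_pos': array([ 0.27997339, -0.55794855,  0.20524856]), 'tool_rot': array([ 0.37191218,  0.60226574, -0.37090918,  0.60115196]), 'force': array([ 0.51799188,  0.71120359, -0.56045518]), 'ft_torque': array([-0.03697284,  0.00472791,  0.00832276]), 'finger_gap': 0.99906348909363}
scene 49.06230091582684 -0.003682996222183885 [ 0.87696624 -0.61296993  1.18979199]
side 44.55133928847466 -0.11034469484381645 [0.12833931 0.96137045 0.80612881]
wrist 64.64953226370976 0.023855138122288642 [ 0.35198313 -0.52188106  0.37368991]
```

View pics/scene0.png

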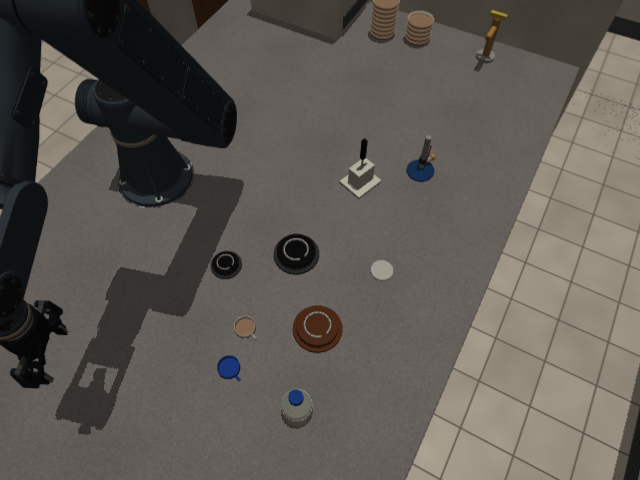

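View pics/side0.png

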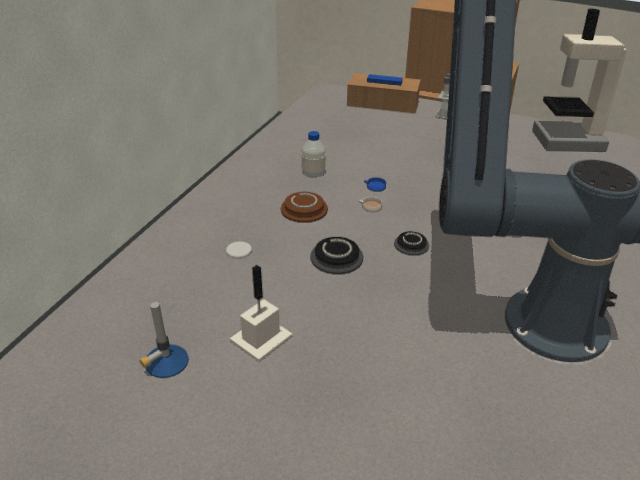

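View pics/wrist0.png

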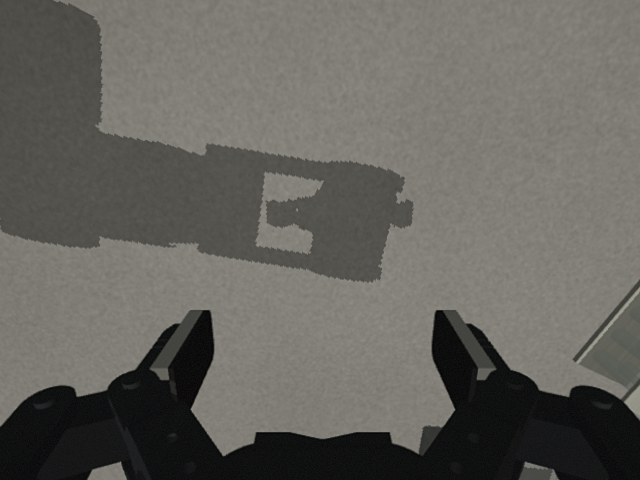

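```bash
python3 - <<'E'
from h import *
im=cv2.imread('pics/scene0.png')
def c(x,y,w,h,k): return cv2.resize(im[y:y+h,x:x+w],None,fx=k,fy=k,interpolation=cv2.INTER_CUBIC)
a=np.hstack([c(267,228,60,50,6),c(220,305,60,50,6)])
b=np.hstack([c(335,135,60,65,6),c(400,130,60,65,6)])
cv2.imwrite('pics/z0.png',np.vstack([a,b[:290]]))
s=load('scene0')
for n,uv in dict(stand=(297,247),dish=(245,325),lug=(254,337),holder=(360,180),sp_top=(364,140),lid=(382,270),burn=(421,170),bott=(297,410),small=(226,262),brown=(318,322)).items(): print(n,bydepth(s,[uv])[0].round(3))
E
```

```text
stand [ 0.487 -0.024  0.03 ]
dish [ 0.48  -0.264  0.008]
lug [ 0.513 -0.278  0.003]
holder [0.538 0.236 0.049]
sp_top [0.526 0.266 0.174]
lid [0.705 0.03  0.011]
burn [0.666 0.371 0.022]
bott [ 0.703 -0.394  0.091]
small [ 0.344 -0.143  0.015]
brown [ 0.634 -0.179  0.026]
```

View pics/z0.png

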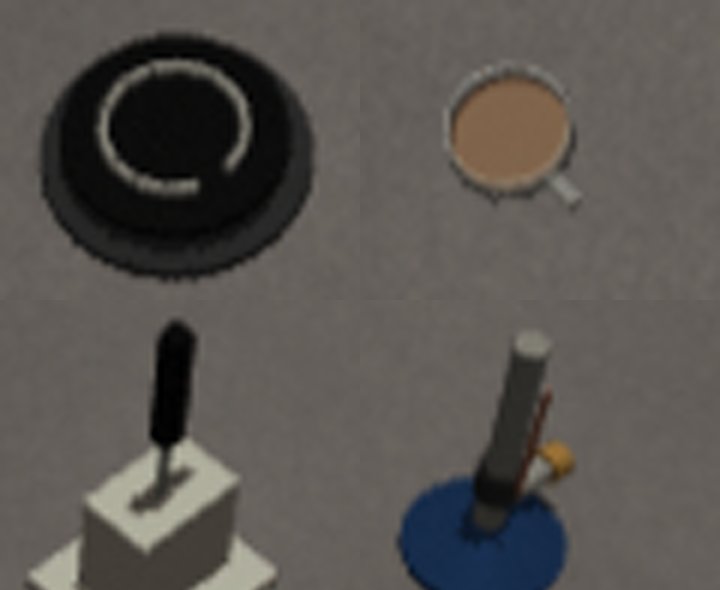

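```bash
cat >> h.py <<'E'
def circ(P):
    A=np.c_[2*P[:,:2],np.ones(len(P))]; b=(P[:,:2]**2).sum(1)
    x=np.linalg.lstsq(A,b,rcond=None)[0]; return x[:2],np.sqrt(x[2]+x[0]**2+x[1]**2)
E
python3 - <<'E'
from h import *
s=load('scene0'); im=s['image'].astype(int); g=im.sum(2)/3
def sub(x,y,w,h): 
    m=np.zeros(g.shape,bool); m[y:y+h,x:x+w]=1; return m
# rim
m=(g>75)&sub(278,232,34,32)
m&=np.hypot(np.arange(640)[None]-296,np.arange(480)[:,None]-249)<16
v,u=np.nonzero(m); P=onplane(s,np.c_[u,v],0.030)
c,r=circ(P); print('rim',len(P),c,r)
a=np.sort(np.degrees(np.arctan2(P[:,1]-c[1],P[:,0]-c[0])))
d=np.diff(np.r_[a,a[0]+360]);i=d.argmax();print('gap',d[i],a[i]+d[i]/2)
# dish
m=(im[:,:,0]-im[:,:,2]>40)&sub(225,305,45,45)
v,u=np.nonzero(m); print(len(u),u.mean(),v.mean()); P=onplane(s,np.c_[u,v],0.008)
cnt=max(cv2.findContours(m.astype(np.uint8),0,1)[0],key=cv2.contourArea).reshape(-1,2)
Pc=onplane(s,cnt,0.008); print('dish',P.mean(0),circ(Pc))
L=onplane(s,[(220+560/6,305+185/6),(220+578/6,305+203/6)],0.005);print(L, [np.degrees(np.arctan2(*(l-P.mean(0))[[1,0]])) for l in L],[np.hypot(*(l-P.mean(0))[:2]) for l in L])
E
```

```text
rim 92 [ 0.48591094 -0.0298205 ] 0.030704429193857387
gap 33.05492694537268 -26.300657981773913
245 244.40816326530611 326.3387755102041
dish [ 0.48007195 -0.2673669   0.008     ] (array([ 0.4800334 , -0.26724887]), np.float64(0.020851819831893555))
[[ 0.63661872 -0.20748489  0.005     ]
 [ 0.64652403 -0.21064305  0.005     ]] [np.float64(20.93276820738066), np.float64(18.818177285471574)] [np.float64(0.16760891065100922), np.float64(0.1758518976559141)]
```

```bash
python3 - <<'E'
from h import *
s=load('scene0'); c=np.array([.4800,-.2673,0])
L=onplane(s,[(253.3,335.8),(256.3,338.8)],0.005);print(L, [np.degrees(np.arctan2(*(l-c)[[1,0]])) for l in L],[np.hypot(*(l-c)[:2]) for l in L])
from scipy.spatial.transform import Rotation as R
from station import manip
q=manip.sense()
print(R.from_quat(q['tool_rot']).as_matrix().round(3))
w=load('wrist0'); M=R.from_quat(q['tool_rot']).as_matrix()
print('cam in tool',M.T@((-np.array(w['R']).T@w['t'])-q['tcp_pos'])); print((np.array(w['R'])@M).round(3))
E
```

```text
[[ 0.51094697 -0.27658055  0.005     ]
 [ 0.52128745 -0.27951534  0.005     ]] [np.float64(-16.69322422002089), np.float64(-16.481422825129496)] [np.float64(0.03230857091285682), np.float64(0.043056569399815996)]
[[-0.     0.894  0.448]
 [ 0.002  0.448 -0.894]
 [-1.     0.    -0.002]]
cam in tool [-0.16819978  0.08062671 -0.00039727]
[[ 0.002  0.001  1.   ]
 [-0.312 -0.95   0.001]
 [ 0.95  -0.312 -0.002]]
```

Call:
move_arm(
  deltas=[70,0,38.7,-21.3,0,0,0,70,0,38.7,-21.3,0,0,0,70,0,38.7,-21.3,0,0,0,70,0,38.7,-21.3,0,0,0,70,0,38.7,-21.3,0,0,0,70,0,38.7,-21.3,0,0,0,70,0,38.7,-21.3,0,0,0,70,0,38.7,-21.3,0,0,0],
  force=25,
)

```text
t: 0.95
tcp_pos: [0.4812, -0.2659, 0.2061]
tool_rot: [0.371, 0.602, -0.371, 0.602]
force: [0.7, -0.0, -0.0]
finger_gap: 0.818
```

Call:
move_arm(
  deltas=[70,15,0,0,7.2,0,0,70,15,0,0,7.2,0,0,70,15,0,0,7.2,0,0,70,15,0,0,7.2,0,0,70,15,0,0,7.2,0,0,70,15,0,0,7.2,0,0,70,0,0,0,0,0,0,70,0,0,0,0,0,0],
)

```text
t: 1.75
tcp_pos: [0.4804, -0.2675, 0.1161]
tool_rot: [-0.566, -0.424, 0.566, -0.423]
force: [0.0, -0.3, 0.2]
finger_gap: 0.817
```

```bash
python3 - <<'E'
from h import *
from station import manip
s=snap('wrist','w1'); print(manip.sense())
E
```

```text
{'t': 1.8, 'q': array([-7.11257671e-01,  5.51777378e-01,  1.70555454e+00,  1.01683803e-05,
        8.83693448e-01,  1.14652216e+00]), 'qd': array([-0.0017656 , -0.01261097, -0.006312  ,  0.00152701, -0.00110096,
        0.00825157]), 'tau': array([ 1.25685699e-03, -3.97984493e+01, -1.26021382e+01, -1.50911692e-04,
        2.40932970e-02, -3.78939119e-03]), 'tcp_pos': array([ 0.48081267, -0.26779489,  0.11660363]), 'tool_rot': array([ 0.56640864,  0.42316436, -0.5663166 ,  0.42355482]), 'force': array([ 0.46014312, -0.19085737,  0.61221255]), 'ft_torque': array([-0.00307475,  0.02970902, -0.02052298]), 'finger_gap': 0.8204554688007984}
```

View pics/w1.png

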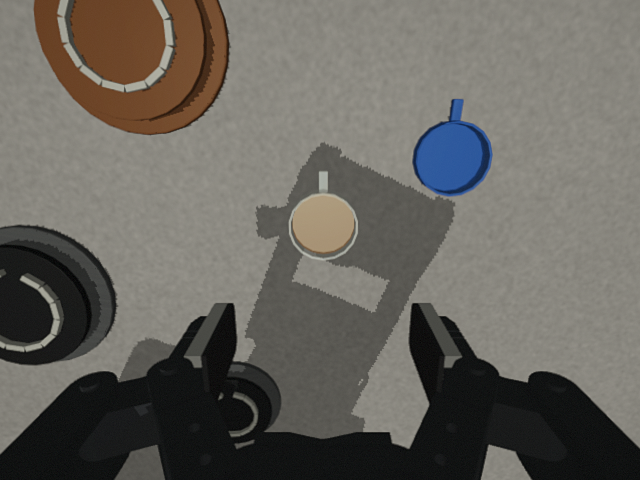

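```bash
cat >> h.py <<'E'
def tool(q):
    from scipy.spatial.transform import Rotation as R
    return R.from_quat(q['tool_rot']).as_matrix()
def dishfit(s,box,zb=0.0,thr=30):
    x,y,w,h=box; im=s['image'].astype(int)
    m=np.zeros(im.shape[:2],np.uint8); m[y:y+h,x:x+w]=((im[:,:,0]-im[:,:,2])>thr)[y:y+h,x:x+w]
    c=max(cv2.findContours(m,0,1)[0],key=cv2.contourArea).reshape(-1,2)
    return circ(onplane(s,c,zb+0.008))
E
python3 - <<'E'
from h import *
from station import manip
s=load('w1'); q=manip.sense(); M=tool(q)
c,r=dishfit(s,(280,180,90,90)); print(c,r)
# lug: bright pixels between
g=s['image'].astype(int).min(2)
m=np.zeros(g.shape,bool); m[168:192,310:337]=(g>165)[168:192,310:337]
v,u=np.nonzero(m); P=onplane(s,np.c_[u,v],0.006); l=P.mean(0)[:2]; print(len(u),u.min(),u.max(),v.min(),v.max(),l,np.hypot(*(l-c)),np.degrees(np.arctan2(*(l-c)[::-1])))
d=np.r_[c,0]-q['tcp_pos']; print('delta tool mm',M.T@d*1e3); print('toolz yaw',np.degrees(np.arctan2(M[1,2],M[0,2])))
# finger tips
for uv in [(225,305),(420,305),(230,330),(415,330)]:
    print(uv,(M.T@(bydepth(s,[uv])[0]-q['tcp_pos'])*1e3).round(1))
# rim of wrist-view bench check
print(bydepth(s,[(500,300),(323,225)]))
E
```

```text
[ 0.48045721 -0.26670666] 0.02301572878307015
51 320 326 173 188 [ 0.51348062 -0.27624066] 0.03437211508296974 -16.1036524952753
delta tool mm [116.60305846  -0.70961612  -0.96949856]
toolz yaw -106.44331615614324
(225, 305) [-38.6  10.5 -38. ]
(420, 305) [-38.7  10.6  36. ]
(230, 330) [-42.7   2.2 -35.8]
(415, 330) [-42.4   2.1  33.9]
[[ 0.37518471 -0.38826222  0.00097758]
 [ 0.48042828 -0.26681609  0.00868175]]
```

```bash
python3 - <<'E'
from h import *
from station import manip
s=load('w1'); q=manip.sense(); M=tool(q)
for X in [(0,11,35),(-10,11,35),(-20,11,35),(-38,11,35)]:
    print(X,proj(s,q['tcp_pos']+M@np.array(X)/1e3))
C,D=rays(s,[(433,u) for u in range(300,345,4)])
for v in range(296,350,4):
    for u in (412,424,436): print((u,v),(M.T@(bydepth(s,[(u,v)])[0]-q['tcp_pos'])*1e3).round(0),end=' ')
    print()
E
```

```text
(0, 11, 35) [[398.17584273 265.20804805]]
(-10, 11, 35) [[402.34295548 273.6721078 ]]
(-20, 11, 35) [[407.00377496 283.13457756]]
(-38, 11, 35) [[416.95312555 303.31850251]]
(412, 296) [115. -64.  73.] (424, 296) [116. -64.  83.] (436, 296) [116. -64.  93.] 
(412, 300) [115. -67.  73.] (424, 300) [115. -68.  83.] (436, 300) [115. -67.  93.] 
(412, 304) [-35.   9.  34.] (424, 304) [-38.  11.  38.] (436, 304) [116. -71.  93.] 
(412, 308) [-35.   7.  34.] (424, 308) [-42.  11.  37.] (436, 308) [116. -75.  94.] 
(412, 312) [-36.   6.  34.] (424, 312) [-44.  11.  36.] (436, 312) [116. -79.  94.] 
(412, 316) [-37.   5.  34.] (424, 316) [-47.  10.  36.] (436, 316) [-47.  11.  40.] 
(412, 320) [-36.   3.  34.] (424, 320) [-50.  11.  35.] (436, 320) [-50.  11.  39.] 
(412, 324) [-37.   2.  34.] (424, 324) [-53.  11.  34.] (436, 324) [-52.  11.  38.] 
(412, 328) [-38.   0.  34.] (424, 328) [-53.  10.  34.] (436, 328) [-54.  10.  38.] 
(412, 332) [-39.  -1.  34.] (424, 332) [-53.   8.  34.] (436, 332) [-57.  11.  37.] 
(412, 336) [-39.  -3.  34.] (424, 336) [-53.   7.  34.] (436, 336) [-59.  10.  36.] 
(412, 340) [-40.  -4.  34.] (424, 340) [-55.   6.  34.] (436, 340) [-62.  11.  36.] 
(412, 344) [-40.  -6.  34.] (424, 344) [-54.   4.  34.] (436, 344) [-64.  10.  35.] 
(412, 348) [-40.  -7.  34.] (424, 348) [-56.   4.  34.] (436, 348) [-67.  11.  34.]
```

```bash
python3 - <<'E'
from h import *
from station import manip
q=manip.sense(); M=tool(q)
for n in ['scene','side']:
    s=snap(n,n+'1'); t=proj(s,q['tcp_pos'])[0]; print(t)
    im=cv2.imread(f'pics/{n}1.png')
    for x in (0,-19,-38):
        for z in (-35,0,35):
            p=proj(s,q['tcp_pos']+M@np.array([x,0,z])/1e3)[0]; print(x,z,p.round(1))
    x,y=(t-[60,70]).astype(int); cv2.imwrite(f'pics/z_{n}1.png',cv2.resize(im[max(y,0):y+100,max(x,0):x+120],None,fx=6,fy=6,interpolation=cv2.INTER_CUBIC)); print(x,y)
E
```

```text
[238.63799065 307.59999891]
0 -35 [250.5 297.6]
0 0 [238.6 307.6]
0 35 [226.5 317.8]
-19 -35 [249.5 293.9]
-19 0 [237.5 304. ]
-19 35 [225.2 314.3]
-38 -35 [248.5 290. ]
-38 0 [236.3 300.2]
-38 35 [223.9 310.7]
178 237
[375.03081407 166.84453181]
0 -35 [366.9 172.1]
0 0 [375.  166.8]
0 35 [382.9 161.7]
-19 -35 [367.3 165.2]
-19 0 [375.5 160. ]
-19 35 [383.5 155. ]
-38 -35 [367.7 158.2]
-38 0 [376. 153.]
-38 35 [384.  148.1]
315 96
```

View pics/z_scene1.png

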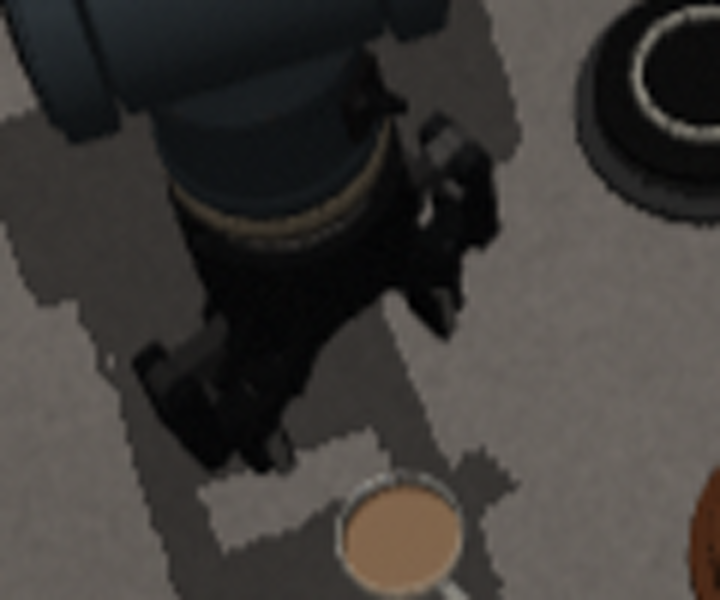

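View pics/z_side1.png

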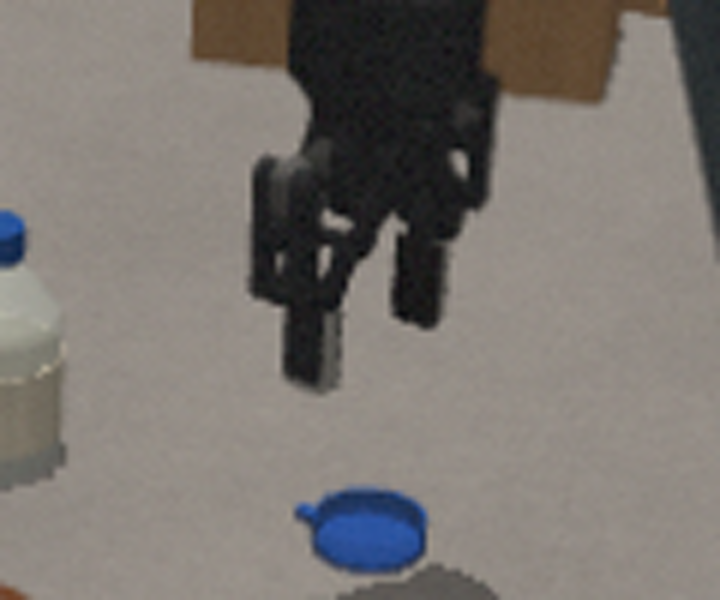

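Call:
move_arm(
  deltas=[62,20,-0.7,-1.0,0,0,0,62,20,0,0,0,0,0,62,15,0,0,0,0,0,62,10,0,0,0,0,0,62,0,0,0,0,0,0],
)

```text
t: 2.4
tcp_pos: [0.4798, -0.2661, 0.0505]
tool_rot: [-0.567, -0.423, 0.567, -0.422]
force: [-0.7, 1.1, -0.1]
finger_gap: 0.721
```

```bash
python3 - <<'E'
from h import *
from station import manip
q=manip.sense(); M=tool(q)
s=snap('wrist','w2')
for u in (235,410):
  for v in range(290,330,4):
    print((u,v),(M.T@(bydepth(s,[(u,v)])[0]-q['tcp_pos'])*1e3).round(0))
E
```

```text
(235, 290) [ 49. -26. -56.]
(235, 294) [ 50. -29. -56.]
(235, 298) [ 50. -32. -57.]
(235, 302) [-37.  11. -34.]
(235, 306) [-40.  11. -34.]
(235, 310) [-43.  11. -33.]
(235, 314) [-46.  11. -33.]
(235, 318) [-48.  11. -32.]
(235, 322) [-49.   9. -32.]
(235, 326) [-51.   9. -32.]
(410, 290) [ 49. -25.  54.]
(410, 294) [ 50. -29.  55.]
(410, 298) [ 49. -31.  55.]
(410, 302) [-36.  11.  33.]
(410, 306) [-39.  11.  32.]
(410, 310) [-43.  11.  32.]
(410, 314) [-45.  11.  31.]
(410, 318) [-49.  11.  30.]
(410, 322) [-50.  10.  30.]
(410, 326) [-51.   9.  30.]
```

View pics/w2.png

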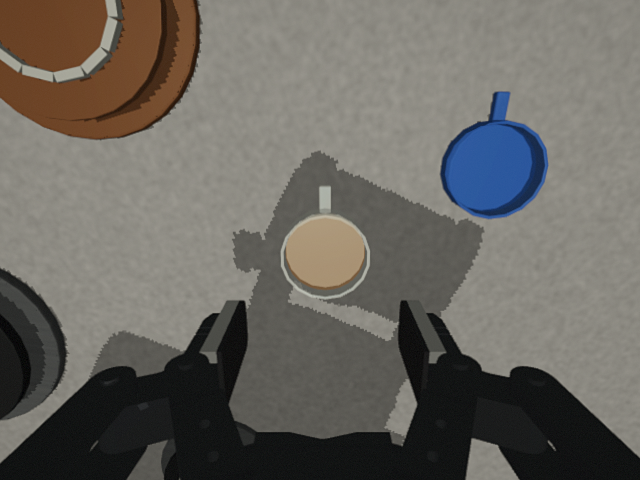

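Call:
move_arm(
  deltas=[62,15,0,0,0,0,0,62,15,0,0,0,0,0,62,10,0,0,0,0,0,62,4,0,0,0,0,0,62,3,0,0,0,0,0,62,0,0,0,0,0,0],
)

```text
t: 3.05
tcp_pos: [0.4803, -0.2665, 0.0044]
tool_rot: [0.567, 0.423, -0.567, 0.423]
force: [-0.9, 0.6, 0.6]
finger_gap: 0.727
```

```bash
python3 - <<'E'
from h import *
from station import manip
q=manip.sense(); print(q['tcp_pos'],q['force'],q['finger_gap'])
s=snap('wrist','w3'); s=snap('side','side3'); p=proj(s,q['tcp_pos'])[0]; print(p)
im=cv2.imread('pics/side3.png'); x,y=(p-[60,60]).astype(int)
cv2.imwrite('pics/z3.png',np.hstack([cv2.resize(im[y:y+100,x:x+120],None,fx=5,fy=5,interpolation=cv2.INTER_CUBIC)]))
E
```

```text
[ 0.48033194 -0.26654583  0.0043723 ] [-0.85055609  0.55670349  0.60834721] 0.7272063653588854
[372.2597374  205.68300722]
```

View pics/z3.png

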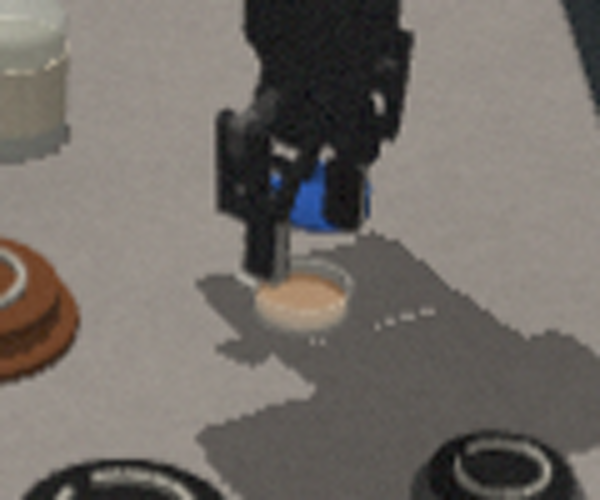

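View pics/w3.png

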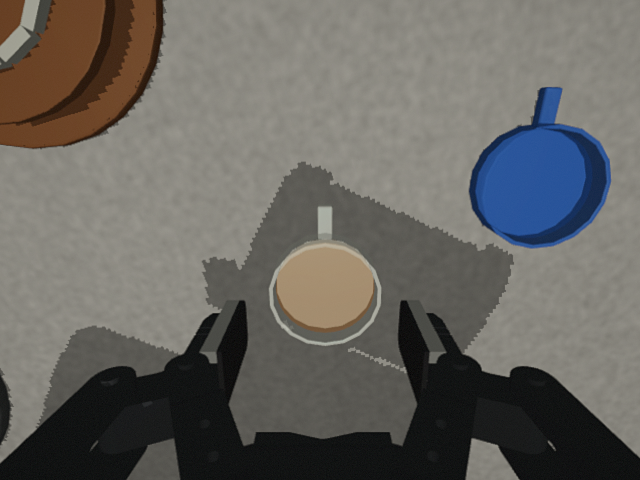

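Call:
move_arm(
  deltas=[46,0,0,0,0,0,0,46,0,0,0,0,0,0,46,0,0,0,0,0,0,46,0,0,0,0,0,0],
  force=20,
)

```text
t: 3.55
tcp_pos: [0.4802, -0.2664, 0.0043]
tool_rot: [0.567, 0.423, -0.567, 0.423]
force: [-0.0, 0.1, -0.1]
finger_gap: 0.545
```

```bash
python3 - <<'E'
from h import *
s=snap('wrist','w4')
E
```

```text
(no output)
```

View pics/w4.png

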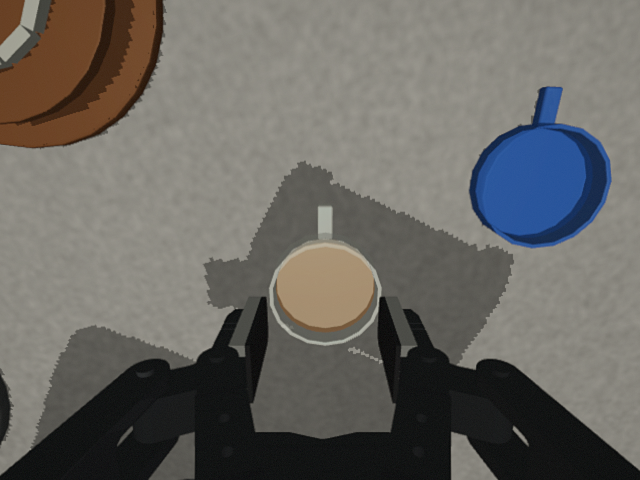

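```bash
python3 - <<'E'
from h import *
from station import manip
q=manip.sense(); M=tool(q)
for n in ('w1','w2','w3','w4'):
    s=load(n); C=-np.array(s['R']).T@s['t']
    # all points via depth, in tool frame by cam extrinsic constant
    vv,uu=np.mgrid[280:420:1,180:460:1]; uv=np.c_[uu.ravel(),vv.ravel()]
    # tool frame from camera: fixed transform from w4/w3 pose
    Rt=np.array(s['R']).T
    X=bydepth(s,uv)-C
    s4=load('w4'); A=(M.T@np.array(s4['R']).T)   # cam->tool
    T=M.T@((-np.array(s4['R']).T@s4['t'])-q['tcp_pos'])
    P=(A@np.array(s['R'])@X.T).T*1e3+T*1e3
    m=(P[:,0]<-5)&(np.abs(P[:,2])<45)&(np.abs(P[:,1])<14)&(s['depth'][uv[:,1],uv[:,0]]>0)
    for sg in (-1,1):
        Q=P[m&(P[:,2]*sg>0)]; print(n,sg,np.sort(Q[:,0])[-8:].round(1), np.abs(Q[Q[:,0]>-45][:,2]).min().round(1))
E
```

```text
w1 -1 [-34.  -33.8 -33.7 -33.7 -33.4 -33.3 -33.2 -33.2] 35.2
w1 1 [-33.9 -33.9 -33.9 -33.9 -33.8 -33.7 -33.6 -33.1] 33.6
w2 -1 [-31.9 -31.8 -31.8 -31.7 -31.2 -31.1 -31.1 -30.5] 31.4
w2 1 [-31.7 -31.7 -31.5 -31.3 -31.2 -31.  -30.7 -30.6] 29.8
w3 -1 [-5. -5. -5. -5. -5. -5. -5. -5.] 0.1
w3 1 [-5. -5. -5. -5. -5. -5. -5. -5.] 0.4
w4 -1 [-5. -5. -5. -5. -5. -5. -5. -5.] 0.1
w4 1 [-5. -5. -5. -5. -5. -5. -5. -5.] 0.4
```

Call:
move_arm(
  deltas=[62,0,0,0,0,0,0,62,0,0,0,0,0,0,62,0,0,0,0,0,0,62,6,0,0,0,0,0,62,6,0,0,0,0,0,62,6,0,0,0,0,0,62,5,0,0,0,0,0,62,3,0,0,0,0,0,62,0,0,0,0,0,0],
)

```text
t: 4.5
tcp_pos: [0.4798, -0.2661, -0.0225]
tool_rot: [-0.567, -0.423, 0.567, -0.422]
force: [-0.3, 0.8, -0.1]
finger_gap: 0.723
```

```bash
python3 - <<'E'
from h import *
from station import manip
q=manip.sense(); print(q['tcp_pos'],q['force'],q['finger_gap'])
s=snap('wrist','w5'); s=snap('side','side5'); p=proj(s,q['tcp_pos'])[0]
im=cv2.imread('pics/side5.png'); x,y=(p-[60,70]).astype(int)
cv2.imwrite('pics/z5.png',np.hstack([cv2.resize(im[y:y+100,x:x+120],None,fx=5,fy=5,interpolation=cv2.INTER_CUBIC)]))
E
```

```text
[ 0.47979496 -0.26611705 -0.02245653] [-0.32856798  0.81617703 -0.10509297] 0.7230914507075931
```

View pics/z5.png

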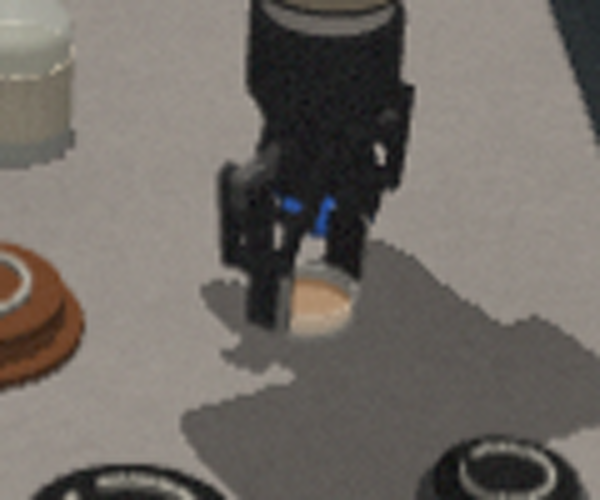

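View pics/w5.png

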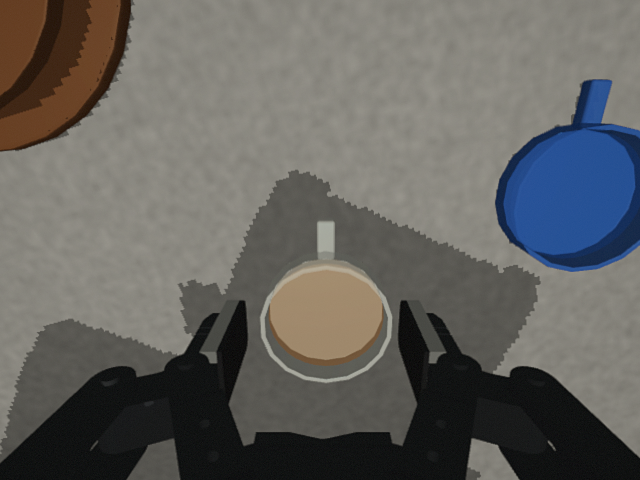

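Call:
move_arm(
  deltas=[48,0,0,0,0,0,0,48,0,0,0,0,0,0,48,0,0,0,0,0,0,48,0,0,0,0,0,0,48,0,0,0,0,0,0,48,0,0,0,0,0,0],
  force=25,
)

```text
t: 5.2
tcp_pos: [0.4803, -0.2665, -0.0213]
tool_rot: [0.567, 0.423, -0.567, 0.423]
force: [-1.1, 1.1, 4.9]
finger_gap: 0.6
```

```bash
python3 - <<'E'
from h import *
from station import manip
q=manip.sense(); print(q['tcp_pos'],q['force'],q['finger_gap']*85.4)
s=snap('wrist','w6')
E
```

```text
[ 0.48030956 -0.26650775 -0.02125751] [-1.07204203  1.06173827  4.89796966] 51.25805833770874
```

View pics/w6.png

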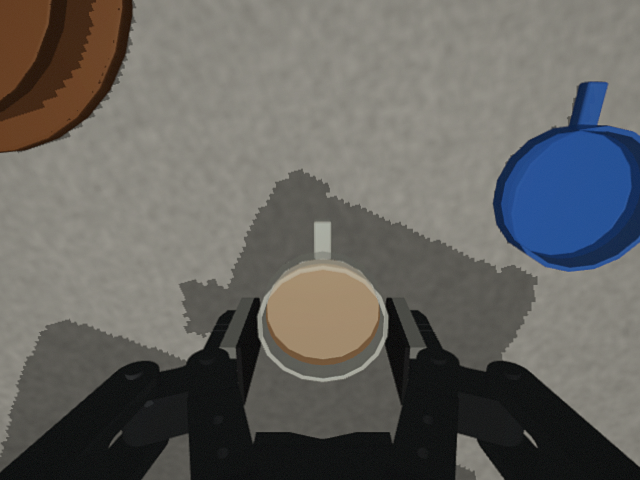

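Call:
move_arm(
  deltas=[48,-10,0,0,0,0,0,48,-20,0,0,0,0,0,48,-30,0,0,0,0,0,48,-30,0,0,0,0,0,48,0,0,0,0,0,0],
)

```text
t: 5.75
tcp_pos: [0.4826, -0.2683, 0.0721]
tool_rot: [0.567, 0.42, -0.566, 0.426]
force: [0.7, -0.3, -0.6]
finger_gap: 0.6
```

```bash
python3 - <<'E'
from h import *
from station import manip
q=manip.sense(); print(q['tcp_pos'],q['force'],q['finger_gap']*85.4)
s=snap('wrist','w7');M=tool(q)
g=s['image'].astype(int).min(2); s2=snap('side','side7'); p=proj(s2,q['tcp_pos'])[0]; print(p)
im=cv2.imread('pics/side7.png'); x,y=(p-[60,70]).astype(int); print(x,y)
cv2.imwrite('pics/z7.png',np.hstack([cv2.resize(im[y:y+100,x:x+120],None,fx=6,fy=6,interpolation=cv2.INTER_CUBIC)]))
for zz in (-26,26):
  for xx in (-20,-25,-30,-35): print(zz,xx,(6*(proj(s2,q['tcp_pos']+M@np.array([xx,0,zz])/1e3)[0]-[x,y])).round())
E
```

```text
[ 0.48257065 -0.26833167  0.07209206] [ 0.73008237 -0.29643719 -0.62581355] 51.23897328757438
[373.29812539 182.28298451]
313 112
-26 -20 [329. 404.]
-26 -25 [330. 393.]
-26 -30 [330. 383.]
-26 -35 [331. 372.]
26 -20 [400. 357.]
26 -25 [401. 346.]
26 -30 [402. 336.]
26 -35 [403. 325.]
```

View pics/z7.png

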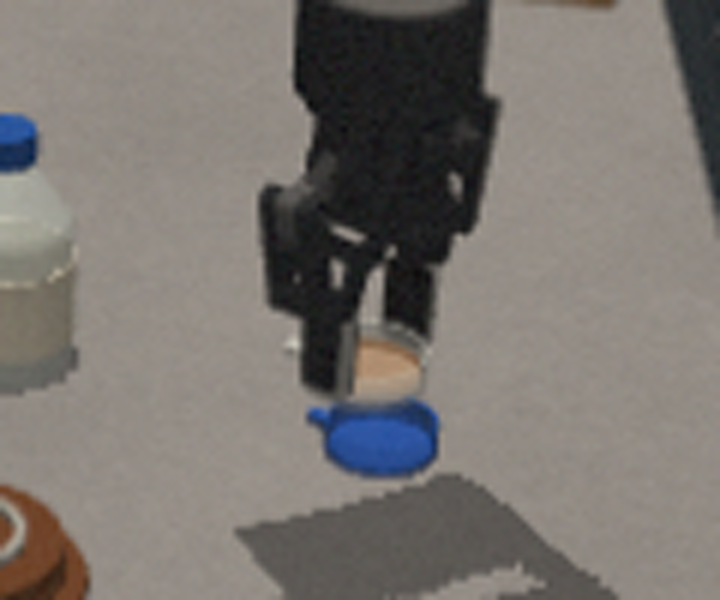

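View pics/w7.png

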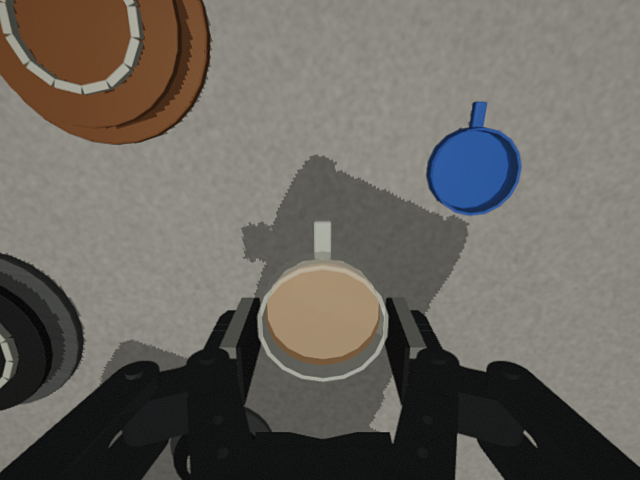

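Call:
move_arm(
  deltas=[48,0,-15.5,-28.7,0,0,0,48,0,-15.5,-28.7,0,0,0,48,0,-15.5,-28.7,0,0,0,48,0,-15.5,-28.7,0,0,0,48,0,-15.5,-28.7,0,0,0,48,0,-15.5,-28.7,0,0,0,48,0,-15.5,-28.7,0,0,0,48,0,-15.5,-28.7,0,0,0,48,0,0,0,5,0,0,48,0,0,0,5,0,0],
)

```text
t: 6.85
tcp_pos: [0.4252, -0.0094, 0.0672]
tool_rot: [-0.601, -0.372, 0.603, -0.37]
force: [0.6, -0.9, -1.2]
finger_gap: 0.602
```

```bash
sleep 0; python3 - <<'E'
from h import *
from station import manip
s=snap('wrist','w8')
q=manip.sense(); print(q['tcp_pos'],q['q'],q['finger_gap']*85.4)
E
```

```text
[ 0.42561903 -0.00996959  0.06723276] [-2.87190043e-01  5.32170552e-01  2.04386167e+00 -6.21163842e-06
  5.68411108e-01  1.75154180e+00] 51.163157568437946
```

View pics/w8.png

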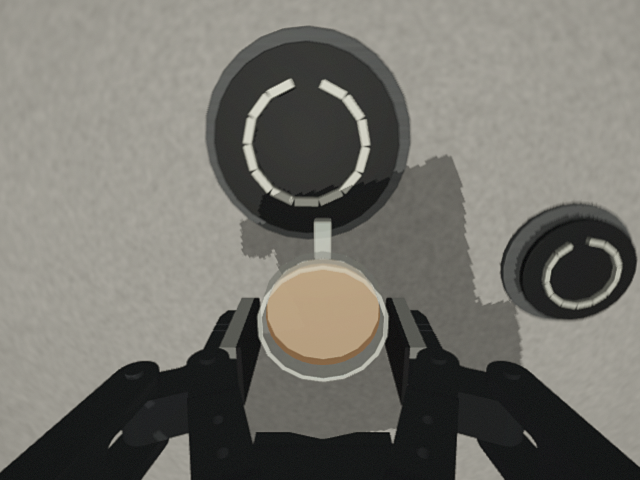

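```bash
python3 - <<'E'
from h import *
from station import manip
s=load('w8'); q=manip.sense(); M=tool(q); im=s['image'].astype(int); g=im.min(2)
m=np.zeros(g.shape,bool); m[70:212,235:380]=(g>105)[70:212,235:380]
v,u=np.nonzero(m); P=bydepth(s,np.c_[u,v]); print('z',np.percentile(P[:,2],[5,50,95]))
k=np.abs(P[:,2]-.030)<.003
P=onplane(s,np.c_[u,v][k],0.030); c,r=circ(P); rr=np.hypot(*(P[:,:2]-c).T); print('rim',c,r,rr.min(),rr.max(),k.sum())
ok=np.abs(rr-.0305)<.004; P=P[ok]; 
a=np.sort(np.degrees(np.arctan2(P[:,1]-c[1],P[:,0]-c[0]))); d=np.diff(np.r_[a,a[0]+360]);i=d.argmax();ga=a[i]+d[i]/2; print('gap',d[i],ga, 2*.0305*np.sin(np.radians(d[i]/2)))
# plate circle check z=.025
zu=q['tcp_pos'][2]+.0213
dc,dr=dishfit(s,(255,255,140,115),zu); print('dish',dc,dr)
m=np.zeros(g.shape,bool); m[216:256,308:338]=(g>150)[216:256,308:338]
v,u=np.nonzero(m); L=onplane(s,np.c_[u,v],zu+.006)[:,:2]; lc=L.mean(0); print('lug',lc,np.hypot(*(lc-dc)),np.degrees(np.arctan2(*(lc-dc)[::-1])),len(u))
print('tool z yaw',np.degrees(np.arctan2(M[1,2],M[0,2])), 'dish in tool',M.T@(np.r_[dc,zu]-q['tcp_pos'])*1e3)
print('shift tool',M.T@np.r_[c-dc,0]*1e3)
E
```

```text
z [0.02551278 0.03046983 0.03166681]
rim [ 0.48658256 -0.02924753] 0.030687400184970667 0.028112102696984574 0.03366208185216403 2644
gap 26.393895910832676 -27.142665227460068 0.013926239546852874
dish [ 0.42584696 -0.00887393] 0.023357834771509125
lug [ 0.45551295 -0.0235554 ] 0.03310009997444257 -26.330448005391116 518
tool z yaw -116.81038858443351 dish in tool [-21.29965559  -0.35048201  -1.06970336]
shift tool [-0.18248964 63.39580005 -9.21062595]
```

Call:
move_arm(
  deltas=[48,0,15.8,-2.3,0,0,0,48,0,15.8,-2.3,0,0,0,48,0,15.9,-2.3,0,0,0,48,0,15.9,-2.3,0,0,0,48,15,0,0,0,0,0,48,15,0,0,0,0,0,48,10,0,0,0,0,0,48,8,0,0,0,0,0,48,0,0,0,0,0,0,48,0,0,0,0,0,0],
)

```text
t: 7.9
tcp_pos: [0.4875, -0.0311, 0.0201]
tool_rot: [-0.601, -0.372, 0.602, -0.372]
force: [-0.5, -0.1, 0.0]
finger_gap: 0.601
```

```bash
sleep 0; python3 - <<'E'
from h import *
from station import manip
s=snap('wrist','w9'); snap('side','side9')
q=manip.sense(); M=tool(q);print(q['tcp_pos'],q['force'],q['finger_gap']*85.4)
zu=q['tcp_pos'][2]+.0213
dc,dr=dishfit(s,(255,255,140,115),zu); print('dish',dc,dr, zu)
c=np.array([.48658,-.02925]); print(M.T@np.r_[c-dc,0]*1e3, np.degrees(np.arctan2(M[1,2],M[0,2])))
E
```

```text
[ 0.48791353 -0.0311747   0.02059506] [ 0.37940793 -0.03671222  0.14990142] 51.40656864100023
dish [ 0.48831526 -0.03061109] 0.0232529300368359 0.04189505509315207
[-1.72670500e-03 -2.16068178e+00 -4.41720241e-01] -116.55553974625188
```

View pics/w9.png

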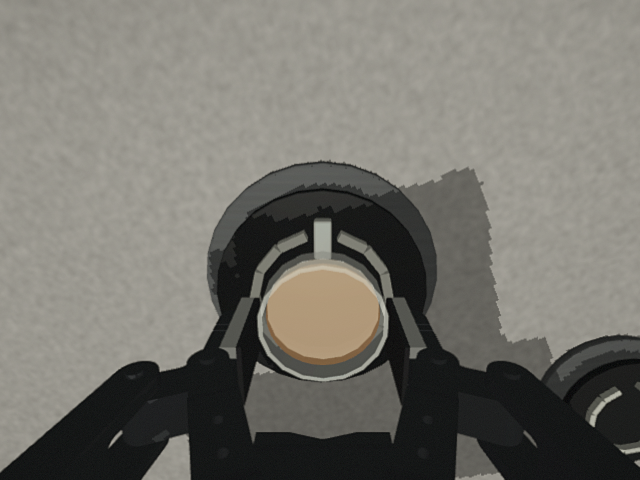

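Call:
move_arm(
  deltas=[48,0,-2.2,-0.4,0,0,0,48,4,0,0,0,0,0,48,4,0,0,0,0,0,48,4,0,0,0,0,0,48,3.5,0,0,0,0,0,48,0,0,0,0,0,0,48,0,0,0,0,0,0],
)

```text
t: 8.7
tcp_pos: [0.4857, -0.0298, 0.0045]
tool_rot: [-0.601, -0.372, 0.602, -0.372]
force: [-0.2, -0.4, -1.0]
finger_gap: 0.6
```

```bash
sleep 0; python3 - <<'E'
from h import *
from station import manip
s=snap('wrist','w10'); snap('side','side10')
q=manip.sense(); M=tool(q);print(q['tcp_pos'],q['force'],q['finger_gap']*85.4)
zu=q['tcp_pos'][2]+.0213
dc,dr=dishfit(s,(255,255,140,115),zu); print('dish',dc,dr, zu)
c=np.array([.48658,-.02925]); print(M.T@np.r_[c-dc,0]*1e3, np.degrees(np.arctan2(M[1,2],M[0,2])))
im=cv2.imread('pics/side10.png');cv2.imwrite('pics/z10.png',cv2.resize(im[190:290,280:400],None,fx=6,fy=6,interpolation=cv2.INTER_CUBIC))
E
```

```text
[ 0.48585431 -0.02980627  0.00471534] [-0.0906841   0.34552738  0.17075175] 50.9355081879964
dish [ 0.48640513 -0.02919896] 0.02331209433007033 0.026015337992699228
[ 6.85527005e-06  1.79233480e-01 -3.25699615e-02] -116.57158442990986
```

View pics/w10.png

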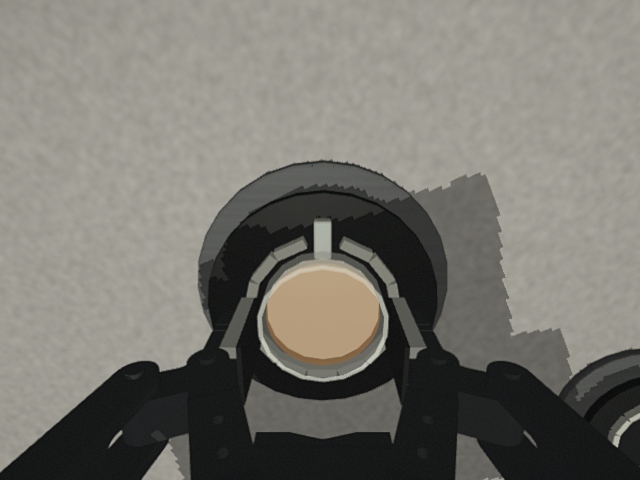

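View pics/z10.png

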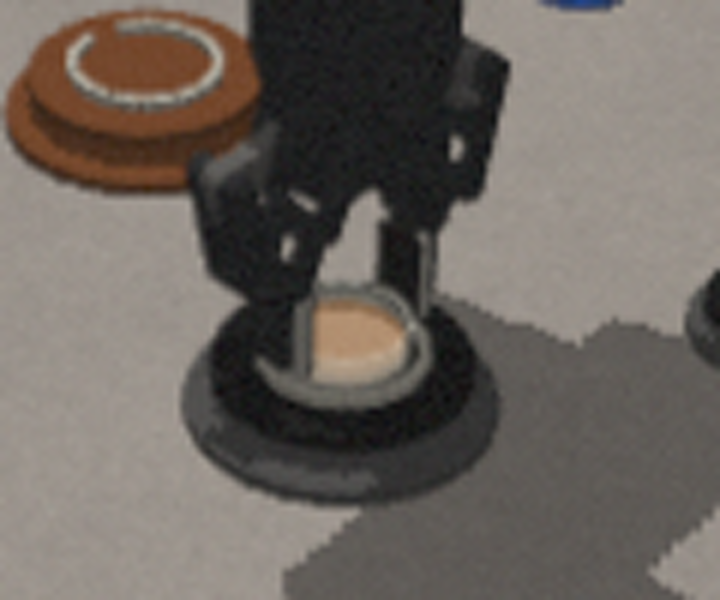

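Call:
move_arm(
  deltas=[48,0.6,0,0,0,0,0,48,0,0,0,0,0,0,64,0,0,0,0,0,0,64,0,0,0,0,0,0,64,0,0,0,0,0,0,64,0,0,0,0,0,0],
)

```text
t: 9.4
tcp_pos: [0.4858, -0.0298, 0.0042]
tool_rot: [0.602, 0.372, -0.601, 0.372]
force: [0.5, 0.6, 0.7]
finger_gap: 0.748
```

Call:
move_arm(
  deltas=[64,-5,0,0,0,0,0,64,-10,0,0,0,0,0,64,-30,0,0,0,0,0,64,-40,0,0,0,0,0,64,-40,0,0,0,0,0,64,-40,0,0,0,0,0],
)

```text
t: 10.0
tcp_pos: [0.4854, -0.0296, 0.1714]
tool_rot: [0.602, 0.372, -0.601, 0.372]
force: [0.4, -0.2, -0.2]
finger_gap: 0.749
```

```bash
sleep 0; python3 - <<'E'
from h import *
from station import manip
s=snap('wrist','w11'); q=manip.sense(); M=tool(q);print(q['tcp_pos'],q['q'],q['force'],q['finger_gap']*85.4)
E
```

```text
[ 0.48960504 -0.03062665  0.17736742] [-2.90738346e-01  3.84743427e-01  1.80454405e+00  3.34667042e-05
  9.39362925e-01  1.74322139e+00] [1.31334712 0.10234174 2.85685544] 63.98733407166126
```

View pics/w11.png

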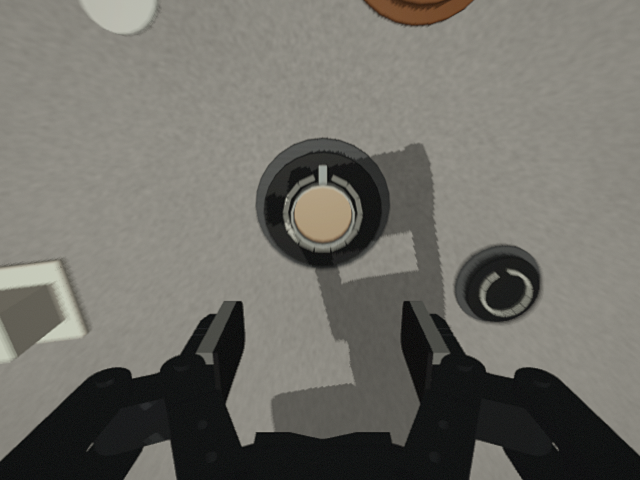

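```bash
python3 - <<'E'
from h import *
s=load('w11'); im=s['image'].astype(int); g=im.min(2)
dc,dr=dishfit(s,(285,175,75,75),.025)
print('dish',dc,dr)
m=np.zeros(g.shape,bool); m[170:256,280:366]=(g>105)[170:256,280:366]
v,u=np.nonzero(m); P=onplane(s,np.c_[u,v],.030); rr=np.hypot(*(P[:,:2]-dc).T); P=P[(rr>.029)&(rr<.0335)]; print('rim',circ(P),len(P))
# handle: black pixels
for n,b in (('scene0',(355,132,18,35)),('side0',(248,260,20,45))):
    s=load(n); im=s['image'].astype(int); x,y,w,h=b
    m=np.zeros(im.shape[:2],np.uint8); m[y:y+h,x:x+w]=(im.max(2)<50)[y:y+h,x:x+w]
    v,u=np.nonzero(m); print(n,len(u),u.min(),u.max(),v.min(),v.max())
    for vv in range(v.min(),v.max()+1,3): print(vv,u[v==vv].min(),u[v==vv].max(),end='; ')
    print()
im=cv2.imread('pics/side0.png'); im2=cv2.imread('pics/scene0.png')
cv2.imwrite('pics/zh.png',np.hstack([cv2.resize(im[255:360,225:300],None,fx=5,fy=5,interpolation=cv2.INTER_CUBIC),cv2.resize(im2[130:200,335:395],None,fx=7.5,fy=7.5,interpolation=cv2.INTER_CUBIC)]))
E
```

```text
dish [ 0.48524197 -0.02836483] 0.02335465255618507
rim (array([ 0.48591093, -0.02839957]), np.float64(0.030994950397248977)) 659
scene0 119 360 367 139 165
139 363 365; 142 361 367; 145 361 366; 148 361 366; 151 361 366; 154 360 365; 157 360 365; 160 362 362; Traceback (most recent call last):
  File "<stdin>", line 12, in <module>
    return umr_minimum(a, axis, None, out, keepdims, initial, where)
ValueError: zero-size array to reduction operation minimum which has no identity
```

```bash
python3 - <<'E'
from h import *
im=cv2.imread('pics/side0.png'); im2=cv2.imread('pics/scene0.png')
cv2.imwrite('pics/zh.png',np.hstack([cv2.resize(im[255:360,225:300],None,fx=5,fy=5,interpolation=cv2.INTER_CUBIC),cv2.resize(im2[130:200,335:395],None,fx=7.5,fy=7.5,interpolation=cv2.INTER_CUBIC)]))
E
```

```text
(no output)
```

View pics/zh.png

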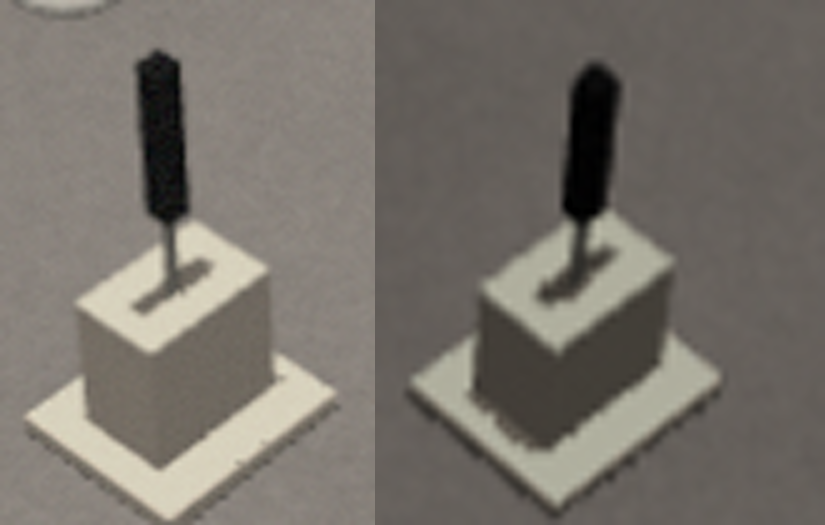

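```bash
cat >> h.py <<'E'
def tri(sa,a,sb,b):
    A,B=[np.array(s['R']) for s in (sa,sb)]
    (Ca,Da),(Cb,Db)=rays(sa,[a]),rays(sb,[b]); Da,Db=Da[0],Db[0]
    t=np.linalg.lstsq(np.c_[Da,-Db],Cb-Ca,rcond=None)[0]
    p,q=Ca+t[0]*Da,Cb+t[1]*Db; return (p+q)/2,np.linalg.norm(p-q)
E
python3 - <<'E'
from h import *
a=load('scene0'); b=load('side0')
for n,p,q in (('top',(364.6,139.3),(256.6,266.6)),('bot',(362.6,159.1),(258.2,298.6))): print(n,tri(a,p,b,q))
for s,c,sl in ((a,[(349,168.3),(359.4,177.1),(375,164.7),(366.1,158.4)],[(357,169.7),(367.4,163.3)]),(b,[(240.4,315.4),(255.4,325.4),(279,308.6),(263.6,299)],[(252,317),(267,308)])):
    P=onplane(s,c,.07); print(P.round(4),P.mean(0)); S=onplane(s,sl,.07); print(S, S.mean(0))
    for i in range(4): d=P[(i+1)%4]-P[i]; print(np.hypot(*d[:2]),np.degrees(np.arctan2(d[1],d[0])))
E
```

```text
top (array([0.52684316, 0.26564088, 0.17708374]), np.float64(0.0009948456369383149))
bot (array([0.52810755, 0.26415393, 0.1019998 ]), np.float64(8.33526979509468e-05))
[[0.4996 0.2426 0.07  ]
 [0.5383 0.2286 0.07  ]
 [0.5567 0.2881 0.07  ]
 [0.5252 0.2968 0.07  ]] [0.52994907 0.26402437 0.07      ]
[[0.52106866 0.24862134 0.07      ]
 [0.53611467 0.28263348 0.07      ]] [0.52859167 0.26562741 0.07      ]
0.04117901685801675 -19.922315061844756
0.062255171411181094 72.84643600696492
0.032646533359647116 164.42676499555384
0.05997065777934982 -115.29881672531455
[[0.5549 0.2866 0.07  ]
 [0.5177 0.2989 0.07  ]
 [0.4982 0.242  0.07  ]
 [0.5364 0.2294 0.07  ]] [0.52680553 0.26423767 0.07      ]
[[0.53348409 0.28191431 0.07      ]
 [0.51929453 0.24937092 0.07      ]] [0.52638931 0.26564262 0.07      ]
0.03917226258762261 161.74058499061246
0.06010263999637753 -108.9521828995725
0.040278665812206065 -18.20829176781029
0.06006350749424939 72.10278989266094
```

```bash
python3 - <<'E'
from h import *
D=[(.27997,-.55795,.20525,-1.28448,.52846,1.43387),(.48081,-.26779,.11660,-.71126,.55178,1.70555),(.42562,-.00997,.06723,-.28719,.53217,2.04386),(.48960,-.03063,.17737,-.29074,.38474,1.80454)]
A=[];b=[]
for x,y,z,q1,q2,q3 in D:
    rad=x*np.cos(q1)+y*np.sin(q1); off=-x*np.sin(q1)+y*np.cos(q1); print(rad,off)
    s=q2+q3
    A+= [[1,0,np.sin(q2),np.sin(s),np.cos(s)],[0,1,np.cos(q2),np.cos(s),-np.sin(s)]]; b+=[rad,z]
sol=np.linalg.lstsq(np.array(A),np.array(b),rcond=None); print(sol)
E
```

```text
0.6143055101021855 0.1109961425369983
0.5390430998200646 0.11100575091577874
0.4110122308651773 0.11099878998993727
0.47783290537271883 0.11100482621519785
(array([ 0.01206869, -0.024512  ,  0.56216374,  0.39275573,  0.11384645]), array([4.54871355e-06]), np.int32(5), array([3.44488311, 2.81147563, 0.35201179, 0.30920025, 0.09417022]))
```

Call:
move_arm(
  deltas=[50,-10,-11.9,-35.2,0,0,0,50,-10,-11.9,-35.2,0,0,0,50,-10,-11.9,-35.2,0,0,0,50,-10,-11.9,-35.2,0,0,0,50,0,-11.9,-35.2,0,0,0,50,0,-11.9,-35.2,0,0,0,50,0,-11.9,-35.2,0,0,0,50,0,-11.9,-35.2,0,0,0,50,0,0,0,-4.3,0,0,50,0,0,0,-4.3,0,0],
)

```text
t: 11.05
tcp_pos: [0.526, 0.2661, 0.2094]
tool_rot: [0.571, 0.417, -0.571, 0.417]
force: [-0.2, 0.3, 0.4]
finger_gap: 0.584
```

Call:
move_arm(
  deltas=[50,0,0,0,0,0,0,50,0,0,0,0,0,0],
)

```text
t: 11.25
tcp_pos: [0.5264, 0.2646, 0.2095]
tool_rot: [0.572, 0.415, -0.572, 0.415]
force: [0.5, 0.3, -0.1]
finger_gap: 0.588
```

```bash
sleep 0; python3 - <<'E'
from h import *
from station import manip
s=snap('wrist','w12'); q=manip.sense(); M=tool(q);print(q['tcp_pos'],q['q'],q['force'],q['finger_gap']*85.4)
print('yaw',np.degrees(np.arctan2(M[1,2],M[0,2])))
E
```

```text
[0.5264557  0.26446408 0.2094059 ] [2.75979129e-01 4.75253704e-01 1.52175178e+00 1.02210495e-05
 1.14439115e+00 2.16199658e+00] [ 0.42265165  1.04874561 -0.07747702] 50.052289692970334
yaw -108.06108157112136
```

View pics/w12.png

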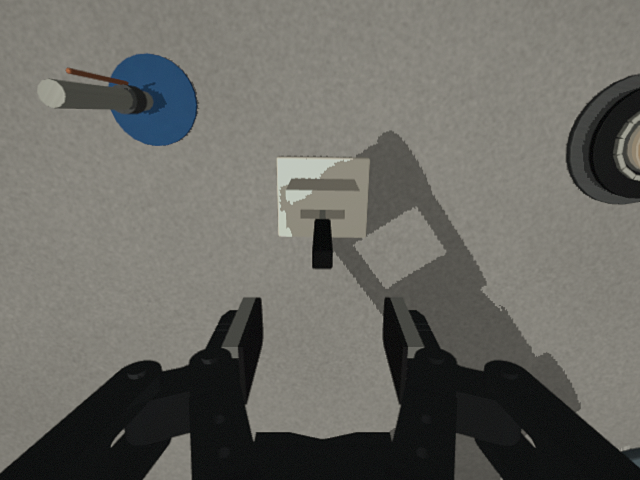

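```bash
python3 - <<'E'
from h import *
from station import manip
s=load('w12'); q=manip.sense(); M=tool(q)
vv,uu=np.mgrid[205:275,300:345]; uv=np.c_[uu.ravel(),vv.ravel()]
P=bydepth(s,uv); T=(P-q['tcp_pos'])@M*1e3
dark=s['image'][uv[:,1],uv[:,0]].max(1)<60
for lo,hi in ((.170,.185),(.15,.16),(.13,.14),(.11,.12),(.104,.108)):
    k=(P[:,2]>lo)&(P[:,2]<hi)&dark; 
    if k.sum(): print(lo,k.sum(),P[k].mean(0).round(4),'tool y',T[k,1].min().round(1),T[k,1].max().round(1),'z',T[k,2].min().round(1),T[k,2].max().round(1), 'v',uv[k,1].min(),uv[k,1].max(), P[k,2].max())
im=cv2.imread('pics/w12.png'); cv2.imwrite('pics/z12.png',cv2.resize(im[150:280,260:390],None,fx=5,fy=5,interpolation=cv2.INTER_CUBIC))
E
```

```text
0.17 433 [0.5285 0.2652 0.1752] tool y -5.3 6.6 z -7.0 4.6 v 247 268 0.17766237715071712
0.15 92 [0.5327 0.2637 0.155 ] tool y 5.4 6.6 z -6.9 4.4 v 236 242 0.15981323032765304
0.13 70 [0.5326 0.2637 0.1351] tool y 5.6 6.6 z -6.7 4.1 v 228 232 0.13986669364815732
0.11 58 [0.5327 0.2639 0.1152] tool y 5.5 6.7 z -6.5 4.3 v 220 223 0.11968060384646279
0.104 5 [0.5331 0.2656 0.1077] tool y 5.8 6.0 z -5.8 2.3 v 219 219 0.10794310004617896
```

View pics/z12.png

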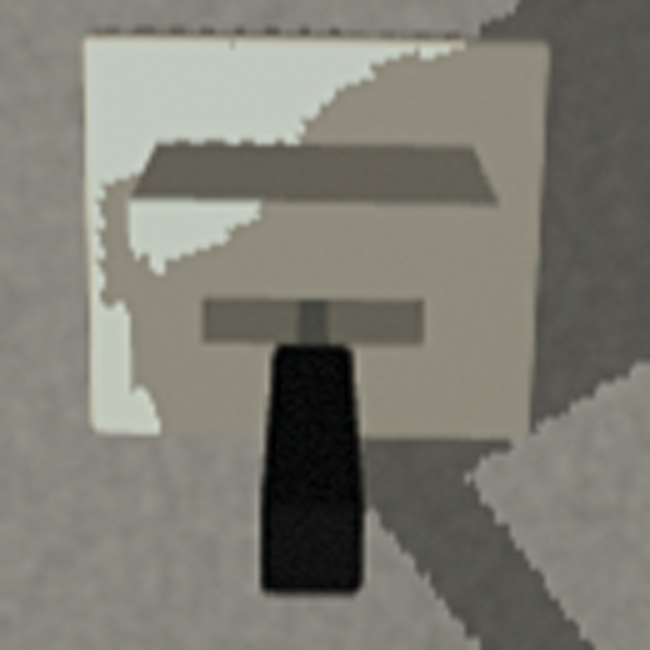

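Call:
move_arm(
  deltas=[40,10,0.6,-0.4,0,0,0,40,20,0,0,0,0,0,40,20,0,0,0,0,0,40,20,0,0,0,0,0,40,20,0,0,0,0,0,40,15,0,0,0,0,0,40,5,0,0,0,0,0,40,0,0,0,0,0,0],
)

```text
t: 12.1
tcp_pos: [0.5267, 0.2644, 0.098]
tool_rot: [-0.571, -0.416, 0.573, -0.415]
force: [0.1, 0.3, 0.4]
finger_gap: 0.466
```

```bash
sleep 0; python3 - <<'E'
from h import *
from station import manip
s=snap('wrist','w13'); s2=snap('side','side13'); q=manip.sense(); M=tool(q);print(q['tcp_pos'],q['force'],q['finger_gap']*85.4)
im=cv2.imread('pics/side13.png'); cv2.imwrite('pics/z13.png',cv2.resize(im[230:360,190:340],None,fx=5,fy=5,interpolation=cv2.INTER_CUBIC))
E
```

```text
[0.52782586 0.26488255 0.09952635] [ 1.66260618 -0.22892385 -0.50296829] 40.362633937081796
```

View pics/z13.png

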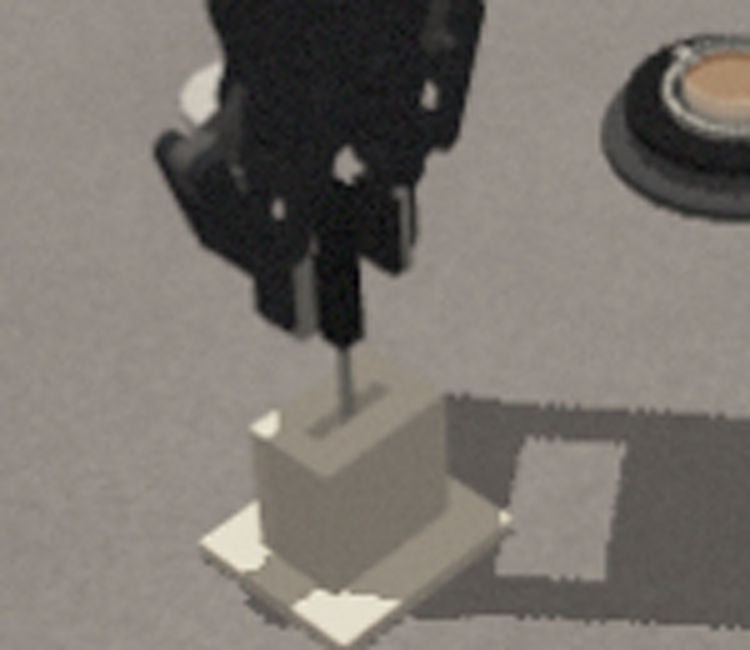

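View pics/w13.png

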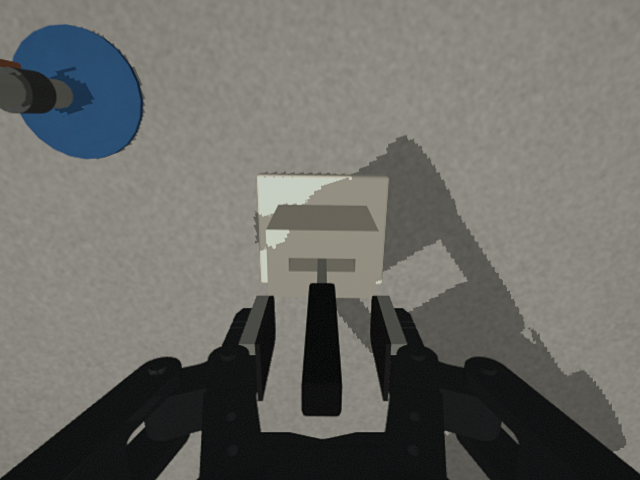

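Handle is between the pads (centred at u≈321). Close.

Call:
move_arm(
  deltas=[5,0,0,0,0,0,0,5,0,0,0,0,0,0,5,0,0,0,0,0,0,5,0,0,0,0,0,0,5,0,0,0,0,0,0,5,0,0,0,0,0,0,5,0,0,0,0,0,0],
  force=60,
)

```text
t: 12.9
tcp_pos: [0.528, 0.2651, 0.1001]
tool_rot: [0.573, 0.416, -0.571, 0.416]
force: [0.2, 0.5, 5.4]
finger_gap: 0.134
```

Call:
move_arm(
  deltas=[5,0,0,0,0,0,0,5,-5,0,0,0,0,0,5,-15,0,0,0,0,0,5,-25,0,0,0,0,0,5,-25,0,0,0,0,0,5,-20,0,0,0,0,0,5,-10,0,0,0,0,0,5,0,0,0,0,0,0],
)

```text
t: 13.7
tcp_pos: [0.5279, 0.2651, 0.2003]
tool_rot: [0.573, 0.415, -0.571, 0.416]
force: [1.2, 0.1, -1.3]
finger_gap: 0.13
```

```bash
sleep 0; python3 - <<'E'
from h import *
from station import manip
s=snap('wrist','w14'); s2=snap('side','side14'); q=manip.sense(); M=tool(q);print(q['tcp_pos'],q['force'],q['finger_gap']*85.4)
im=cv2.imread('pics/side14.png'); cv2.imwrite('pics/z14.png',cv2.resize(im[190:340,180:340],None,fx=5,fy=5,interpolation=cv2.INTER_CUBIC)[:, :800][:600])
E
```

```text
[0.52654671 0.26463747 0.19823332] [-0.12193248  0.28544801 -1.80452531] 10.966168830280294
```

View pics/z14.png

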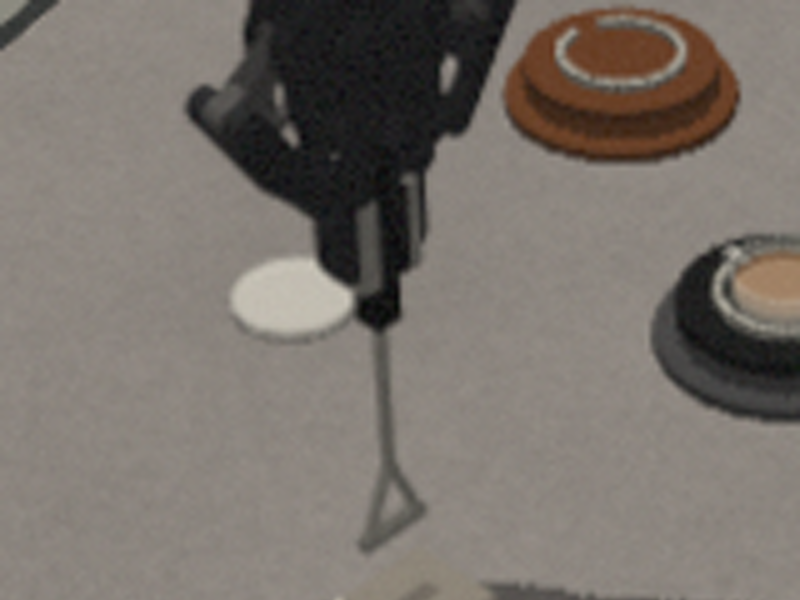

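View pics/w14.png

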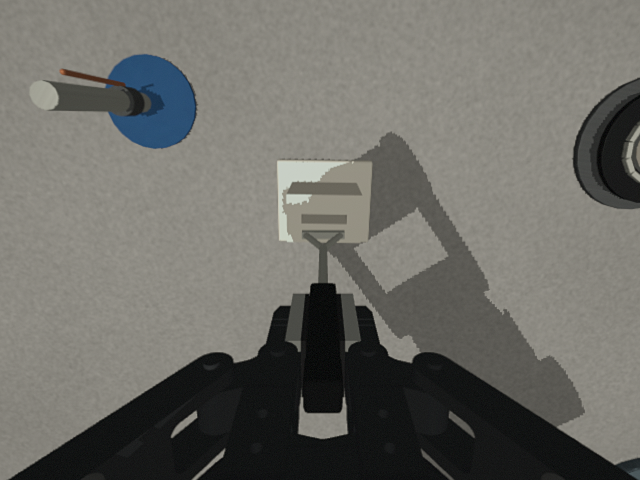

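```bash
python3 - <<'E'
from h import *
from station import manip
q=manip.sense(); M=tool(q); s=load('w14'); print(q['tcp_pos'])
vv,uu=np.mgrid[228:245,295:352]; uv=np.c_[uu.ravel(),vv.ravel()]
T=(bydepth(s,uv)-q['tcp_pos'])@M*1e3
k=(T[:,0]<100)&(T[:,0]>40); 
b=k&(T[:,0]>80)
print(k.sum(),b.sum(),T[b].min(0),T[b].max(0),T[b].mean(0))
vv,uu=np.mgrid[255:283,314:332]; uv=np.c_[uu.ravel(),vv.ravel()]
T=(bydepth(s,uv)-q['tcp_pos'])@M*1e3; k=T[:,0]<70; print('shaft',np.polyfit(T[k,0],T[k,1],1),np.polyfit(T[k,0],T[k,2],1),T[k].mean(0))
print(q['q'])
E
```

```text
[0.52654671 0.26463747 0.19823332]
473 270 [ 80.00566634  -2.15721229 -16.47017828] [86.42119271  3.48838439 13.07961678] [82.67961256  1.36977947 -1.40660591]
shaft [-0.34113457  8.52755796] [-0.00272266 -1.6152782 ] [14.79919724  3.47904018 -1.65557133]
[ 2.76250163e-01  4.89242768e-01  1.53178890e+00 -4.08243031e-05
  1.12237528e+00  2.16066892e+00]
```

Call:
move_arm(
  deltas=[5,-4,14.3,36.7,0,0,0,5,-4,14.3,36.7,0,0,0,5,-4,14.3,36.7,0,0,0,5,-4,14.3,36.7,0,0,0,5,-4,14.3,36.7,0,0,0,5,-4,14.3,36.7,0,0,0,5,-4,14.3,36.7,0,0,0,5,-4,14.3,36.7,0,0,0,5,0,0,0,0,0,0],
)

```text
t: 14.7
tcp_pos: [0.546, -0.0544, 0.2301]
tool_rot: [-0.573, -0.414, 0.574, -0.415]
force: [0.3, -0.0, -0.5]
finger_gap: 0.134
```

Call:
move_arm(
  deltas=[5,0,0,0,0,0,-5,5,0,0,0,0,0,-5,5,0,0,0,0,0,-5,5,0,0,0,0,0,-5,5,0,0,0,0,0,-5,5,0,0,0,0,0,-5,5,0,0,0,0,0,-5,5,0,0,0,0,0,-5,5,0,0,0,0,0,-5,5,0,0,0,0,0,0],
)

```text
t: 15.7
tcp_pos: [0.5453, -0.0493, 0.2267]
tool_rot: [-0.367, -0.604, 0.688, -0.163]
force: [-0.1, -0.2, -0.8]
finger_gap: 0.133
```

```bash
sleep 0; python3 - <<'E'
from h import *
from station import manip
s=snap('wrist','w15'); s2=snap('side','side15'); s3=snap('scene','scene15'); q=manip.sense(); M=tool(q);print(q['tcp_pos'],q['q'],q['force'],q['finger_gap']*85.4); print(M.round(3))
b=q['tcp_pos']+M@[.0892,.001,-.0015]; print('bar est',b)
E
```

```text
[ 0.54507892 -0.04909464  0.23061169] [-0.29972803  0.80189915  1.06962787  0.01065908  2.0558564   1.58520501] [ 0.59825173  0.58855332 -0.01604301] 11.123234064757375
[[-0.673  0.672 -0.308]
 [ 0.218 -0.218 -0.951]
 [-0.707 -0.707  0.   ]]
bar est [ 0.48617738 -0.02845148  0.16685936]
```

View pics/side15.png

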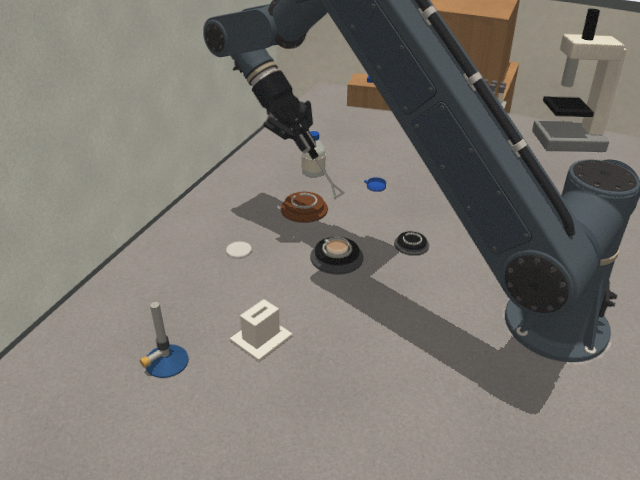

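View pics/scene15.png

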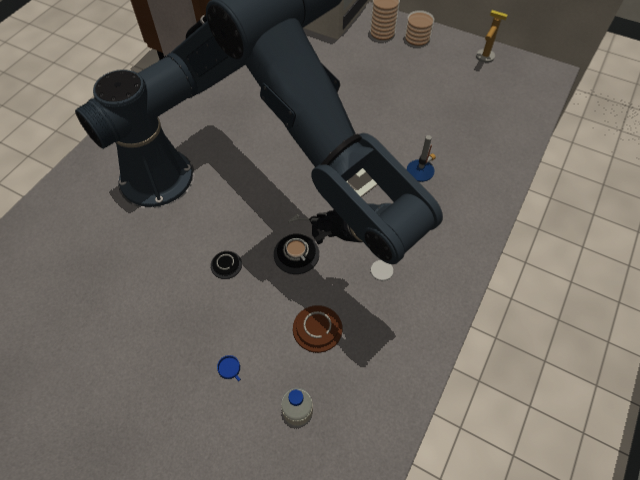

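View pics/w15.png

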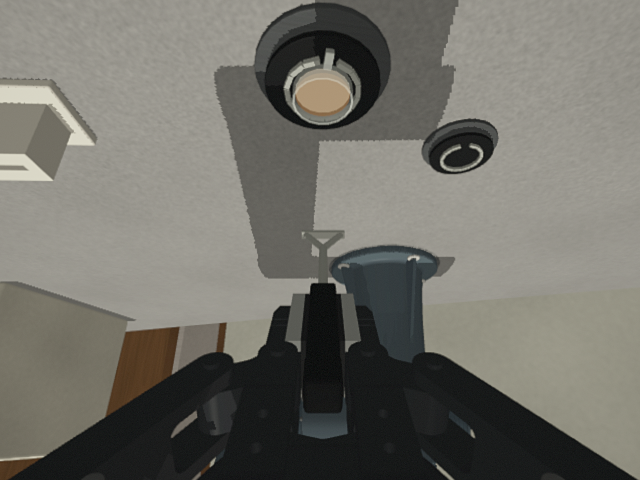

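Call:
move_arm(
  deltas=[5,10,10,0,0,0,0,5,10,10,0,0,0,0,5,10,10,0,0,0,0,5,10,10,0,0,0,0,5,10,10,0,0,0,0,5,8,8,0,0,0,0,5,5,5,0,0,0,0,5,2,2,0,0,0,0,5,0,0,0,0,0,0,5,0,0,0,0,0,0],
)

```text
t: 16.85
tcp_pos: [0.5459, -0.0498, 0.1396]
tool_rot: [-0.37, -0.603, 0.687, -0.166]
force: [0.4, -0.8, -0.7]
finger_gap: 0.13
```

```bash
sleep 0; python3 - <<'E'
from h import *
from station import manip
s=snap('wrist','w16'); s2=snap('side','side16'); s3=snap('scene','scene16'); q=manip.sense(); M=tool(q);print(q['tcp_pos'],q['force'],q['finger_gap']*85.4); print(M.round(3))
b=q['tcp_pos']+M@[.0892,.001,-.0015]; print('bar est',b)
vv,uu=np.mgrid[226:245,295:352]; uv=np.c_[uu.ravel(),vv.ravel()]
P=bydepth(s,uv); T=(P-q['tcp_pos'])@M*1e3
k=(T[:,0]<95)&(T[:,0]>80)&(np.abs(T[:,1])<8); print(k.sum(),T[k].mean(0),T[k].min(0),T[k].max(0),P[k].mean(0))
L=P[k&(T[:,2]<-10)].mean(0);R_=P[k&(T[:,2]>8)].mean(0);print('ends',L,R_)
im=cv2.imread('pics/side16.png'); im2=cv2.imread('pics/scene16.png')
cv2.imwrite('pics/z16.png',np.hstack([cv2.resize(im[180:280,280:380],None,fx=4,fy=4,interpolation=cv2.INTER_CUBIC),cv2.resize(im2[200:300,260:360],None,fx=4,fy=4,interpolation=cv2.INTER_CUBIC)]))
E
```

```text
[ 0.54590101 -0.04982546  0.13975703] [ 0.37784599 -0.30004566 -0.59462823] 11.291027299829173
[[-0.672  0.674 -0.309]
 [ 0.218 -0.218 -0.951]
 [-0.708 -0.706 -0.   ]]
bar est [ 0.48711976 -0.02918279  0.07589362]
330 [85.10995017 -0.27398797 -0.27003184] [ 80.08354345  -3.80799193 -15.28437754] [91.00091977  1.68743423 14.44736793] [ 0.48862963 -0.03096559  0.07968918]
ends [ 0.49294711 -0.01897774  0.07967625] [ 0.48530974 -0.04243342  0.07967352]
```

View pics/z16.png

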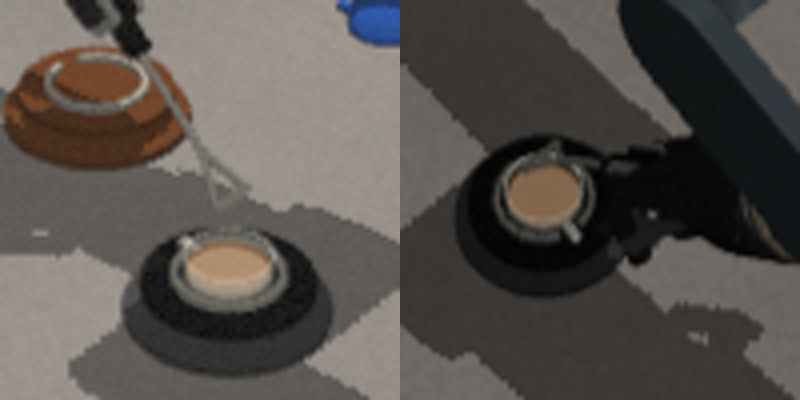

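View pics/w16.png

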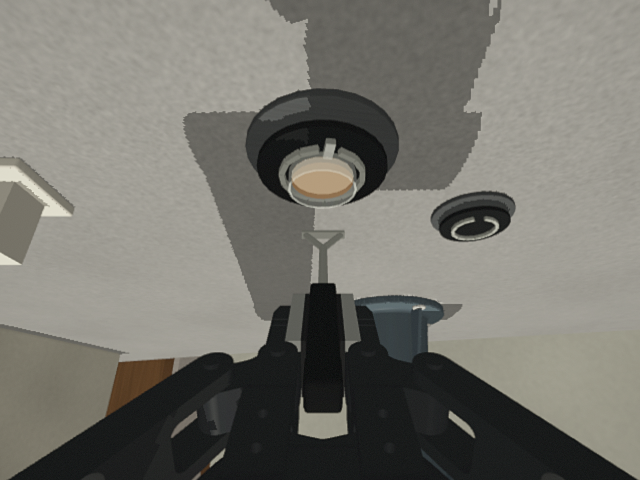

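Call:
move_arm(
  deltas=[5,3,3,0,0,0,0,5,3,3,0,0,0,0,5,1.8,1.8,0,0,0,0,5,0,0,0,0,0,0,5,0,0,0,0,0,0,5,0,0,0,0,0,0],
)

```text
t: 17.6
tcp_pos: [0.5457, -0.0497, 0.1282]
tool_rot: [-0.369, -0.603, 0.687, -0.165]
force: [-0.5, -0.6, -0.1]
finger_gap: 0.131
```

```bash
sleep 0; python3 - <<'E'
from h import *
from station import manip
s=snap('wrist','w17'); s2=snap('side','side17'); q=manip.sense(); M=tool(q);print(q['tcp_pos'],q['force'],q['finger_gap']*85.4,np.abs(q['qd']).max())
b=q['tcp_pos']+M@[.0892,.0,-.0010]; print('bar est',b, 'tilt',np.degrees(np.arccos(-M[2,0])),'z-axis elev',M[2,2])
print('proj bar side',proj(s2,b), 'ends',proj(s2,b+M@[0,0,.015]),proj(s2,b-M@[0,0,.015]))
vv,uu=np.mgrid[226:245,295:352]; uv=np.c_[uu.ravel(),vv.ravel()]
P=bydepth(s,uv); T=(P-q['tcp_pos'])@M*1e3
k=(T[:,0]<95)&(T[:,0]>80)&(np.abs(T[:,1])<8); print(T[k].max(0),P[k].mean(0))
im=s['image'].astype(int); m=((im[:,:,0]-im[:,:,2])>30).astype(np.uint8); m[:, :250]=0; m[:,400:]=0; m[:120]=0; m[235:]=0
c=max(cv2.findContours(m,0,1)[0],key=cv2.contourArea).reshape(-1,2); Q=onplane(s,c,.033); print('agar',circ(Q)); 
a=load('scene15'); im=a['image'].astype(int); m=((im[:,:,0]-im[:,:,2])>30).astype(np.uint8); m[:,:280]=0; m[:,312:]=0; m[:235]=0; m[265:]=0
c=max(cv2.findContours(m,0,1)[0],key=cv2.contourArea).reshape(-1,2); print('agar scene',circ(onplane(a,c,.033)))
i=cv2.imread('pics/side17.png'); cv2.imwrite('pics/z17.png',cv2.resize(i[180:280,280:400],None,fx=6,fy=6,interpolation=cv2.INTER_CUBIC))
E
```

```text
[ 0.54566093 -0.0497491   0.12827527] [-0.73592365  0.33293274 -0.42101715] 10.699083675676503 0.0017046794296510573
bar est [ 0.48598998 -0.02934338  0.06518308] tilt 44.983410822291724 z-axis elev 5.5299813364780015e-06
proj bar side [[337.72842696 234.70089633]] ends [[341.9915357  231.77111731]] [[333.40154728 237.67421609]]
[90.80619602  1.58399526 14.4674826 ] [ 0.48825956 -0.03085714  0.06829836]
agar (array([ 0.48530807, -0.02893306]), np.float64(0.023121456504451382))
agar scene (array([ 0.48607644, -0.03007306]), np.float64(0.02208642786460915))
```

View pics/z17.png

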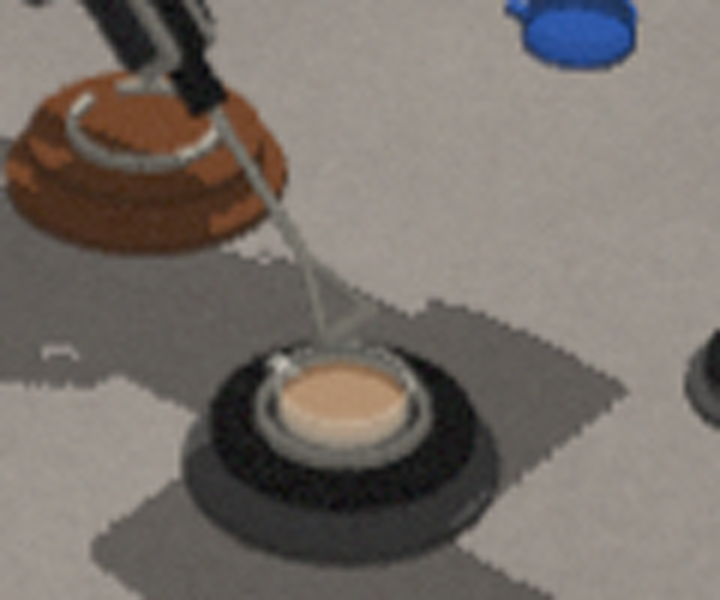

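```bash
python3 -c "
from station import job
print(job.sign_off())"
```

```text
the job is handed in; nothing more can be done
None
```

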